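# Put the grooming things away, full jar from empties

## Robot

A 6-joint arm with a two-finger parallel gripper is mounted at the origin on the work surface. World frame = base frame: x ahead of the robot, y to its left, z up, the work surface at z = 0. Lengths are in m, angles in rad, forces in N, time in s.
With the tool pointing down it reaches from about 0.35 to 0.975 m from the base axis. Payload 4.9 kg.
Tool frame: the origin (TCP) lies midway between the tips of the shut fingers; the grasp point (between the pads) lies 19 mm behind it; z points along the fingers, y is the line along which they close (so a half turn about z gives the same grasp; the last joint's range is limited). The gripper opens to 85 mm and grips with 20 to 120 N. Pads are 22 mm wide; open, the fingers measure 114 mm over their backs; the gripper's body (76 mm by 85 mm) begins 54 mm behind the grasp point. The pads swing forward as they close: fully open they stand 13 mm farther back than shut.
Start: joints at [-1.302, 0.053, 1.613, -0, 1.476, -0.119], TCP at [0.236, -0.579, 0.231] pointing down, gripper open.
Joint ranges: [-3.01, 3.01], [-1.01, 2.22], [0.06, 2.58], [-1.02, 4.17], [0.09, 2.62], [-3.14, 3.14]. Speed limits (rad/s): [2.57, 2.57, 3.14, 3.14, 3.14, 3.14].

## Interface

Orientations are given as a rotation vector (axis times angle).
In Python, from rig import read_state, eyes, order, nets gives the robot as it stands.
- The arm moves only by the tool step_arm, never from a script. Its argument "targets" is one flat list of numbers, 5 for each row, row after row: the shift along the tool's x, y, z in cm, then the turn about the tool's z in rad, then the opening, from 0 (shut) to 1 (fully open). A call has 1 to 12 rows; each row shifts and turns the commanded pose from where the row before left it, along the tool's axes as they then stand; what a row does not reach is not made up. A row lasts 1/12 s, in which the tool goes at most 41.7 mm and 7.16 degrees, less where a joint would pass 70% of its speed; a pose out of reach is approached as far as the arm can. A call with a gripper value outside its range is refused whole. The fingers move at their own pace and stop on an object; the grip force is fixed at half the most. Time passes only in rows, so rows that do not move let the fingers close. It gives the time, the measured TCP pose, the force, the opening and the grip force at its end, in the units of the state.
- read_state(): the state, without advancing time (a new reading comes with each control period).
- eyes.camera(name): name is "scene" or "side" or "wrist"; returns a dict with "frame" (420x560x3 uint8, red, green, blue), "intrinsics" (3x3 intrinsics, pixels), "k1" (the pictures are not rectified: a ray, as slopes to the right and down, at radius r is drawn at 1 + k1 r^2 times it, then the intrinsics apply), "R" (3x3) and "t" (3): a world point X has camera coordinates R X + t. Camera axes: x right, y down, z forward; pixel columns grow to the right and rows downward; lengths in m; the calibration is good to about 2 mm. A picture is of the moment at which its call begins. There is no depth.
- order.finish_job(): hands the job in; it is judged then, once.
Trained networks look in a picture, given as the dict that the camera call returned (one of the last four; its "shot" number tells which), for a name from the list of things; names that differ only in an ending like _2 or _b are one class to them, and where a whole thing is asked for, a point or a joint stands for the part that bears it (a point fixed in the world has none). Each returns a list of dicts, best first, with "conf" (0 to 1); they miss things now and then, are a little off and sometimes report something else, mostly with a low value. They report only what shows in the picture. A call takes as long as a camera call.
- nets.masks_of(picture, label): "pixels" (420x560 bool, what is visible of it) and "position" ([column, row] in pixels, amid what is visible of it).
- nets.spot_point(picture, label): "position" ([column, row] in pixels: a listed point, or the origin of a listed thing).
The state is a dict: "t": time; "joint_positions": joint angles; "dq": joint speeds; "tau": joint torques, N m; "eef_pos": TCP position; "eef_rot": TCP orientation; "force": force on the tool from outside, world axes, zero at the start; "ft_torque": the same for the moment, N m; "grip_width": finger opening in m; "gripper_force": force on a finger pad.
Only numpy, scipy, OpenCV 4.12 (cv2) and the standard library are available. Lean on these libraries where they do the work, as an engineer would, in place of code of your own. Each camera call takes 0.05 s, during which the arm holds its last target. There are 200 camera calls.

## Task

Clear up the grooming table: stand the full jar and the amber bottle upright on the glass stock stand, stand the two empty jars upright in the wooden refill crate, and lay the brush, pins up, flat in the steel brush tray. The three jars look alike, so lift them to feel which one is full. Do not knock over any jar, the bottle or the brush on the way, and leave the spray can and the clipper where they are.

Things in the scene. Friction and masses are not known exactly. Their poses are not given: they have to be found in the camera images.
- jar_a_center (a point): One of three look-alike white screw-lid jars, standing upright: round, 58 mm diameter body with a black lid of 60 mm diameter (the lid is fixed), 80 mm tall in all. One of the three is full and weighs about 420 g, the other two are empty and weigh about 70 g (each within 20 %); nothing but weight tells them apart. This point is its centre, 40 mm above its underside; z points up through the lid.
- jar_b_center (a point): One of three look-alike white screw-lid jars, standing upright: round, 58 mm diameter body with a black lid of 60 mm diameter (the lid is fixed), 80 mm tall in all. One of the three is full and weighs about 420 g, the other two are empty and weigh about 70 g (each within 20 %); nothing but weight tells them apart. This point is its centre, 40 mm above its underside; z points up through the lid.
- jar_c_center (a point): One of three look-alike white screw-lid jars, standing upright: round, 58 mm diameter body with a black lid of 60 mm diameter (the lid is fixed), 80 mm tall in all. One of the three is full and weighs about 420 g, the other two are empty and weigh about 70 g (each within 20 %); nothing but weight tells them apart. This point is its centre, 40 mm above its underside; z points up through the lid.
- bottle_center (a point): Small amber bottle with a pale label, standing upright, about 140 g: round, 44 mm diameter up to 66 mm from its underside, then a shoulder and a 26 mm black cap, 100 mm tall. This point is its centre line, 50 mm above the underside; z points up.
- brush_center (a point): Palm-sized grooming brush lying on its wooden back with the metal pins up, about 110 g. Wooden back 46 x 104 x 15 mm, pin field 40 x 92 mm (solid to the touch) above it, 36 mm tall in all. This point is its centre, 18 mm above its underside; y runs along its length, z up (the way the pins point).
- riser_top (a point): The stock stand: a low glass board in a black steel frame on four short feet, fixed. Outside 90 x 190 mm; the glass surface is 30 mm above the table, and the frame stands 4 mm proud of it as a lip 4 mm wide all round (82 x 182 mm of glass inside the lip). This point is the middle of the glass surface; x across (short side), y along its length, z up.
- crate_floor (a point): The refill crate: a shallow light-wood crate with slatted long sides, fixed. Outside 100 x 190 mm, inside 88 x 178 mm, floor 5 mm above the table, rim 24 mm (corner posts 26 mm) above the table. This point is the middle of its floor; x across (short side), y along its length, z up.
- brush_tray_floor (a point): The brush tray: a small shallow steel tray with a wire handle 15 mm out at each short end, fixed. Outside 90 x 138 mm, walls 3 mm, inside 84 x 132 mm, floor 3 mm and rim 13 mm above the table. This point is the middle of its floor; x across (short side), y along its length, z up.
- spray_can: Bystander: aluminium spray can with a white cap, standing, 48 mm diameter, 122 mm tall, loose. Origin in the centre of its underside.
- clipper: Bystander: hair clipper standing in its black charging base, 75 x 85 mm footprint, 126 mm tall, loose. Origin in the centre of its underside.

How it is judged:
By the outcome, as a careful person would: the job done as asked, in the order asked, and still so for the second after the job is handed in, with the robot touching nothing.
It also fails if it takes over 128 s, if anything falls off the work surface, if the arm or the gripper's body presses on something with over 40 N, if the wrist force passes 120 N, or if a joint passes its speed limit or range.

## Working session

There is one attempt and no reset: what is moved stays moved. The work goes in short steps, Python scripts to look and compute and a tool call to move; the robot and the scene stay as the last step left them, time stands still between calls to the robot, and variables do not carry over. Pictures are saved under pics/ and viewed, at most 14 in all, crops included, and the job is handed in when it is done.

Besides the shell and the picture viewer there is one more tool, called after "Request:" in YAML: its name, and indented under it one key for each argument. step_arm: Moves the arm, as the interface text tells. Its arguments: {"type":"object","properties":{"targets":{"type":"array","items":{"type":"number"}}},"required":["targets"]}

```bash
mkdir -p pics; ls; python3 - <<'E'
from rig import read_state, eyes, order, nets
import cv2,numpy as np
s=read_state(); print({k:np.round(v,3).tolist() for k,v in s.items()})
for n in ("scene","side"):
    p=eyes.camera(n); cv2.imwrite(f"pics/{n}0.png",p["frame"][:,:,::-1]); print(n,p["k1"],p["intrinsics"],p["R"],p["t"])
    for l in ["jar_a_center","bottle_center","brush_center","riser_top","crate_floor","brush_tray_floor","spray_can","clipper"]:
        print(l,[(np.round(d["position"],1).tolist(),round(d["conf"],2)) for d in nets.spot_point(p,l)])
E
```

```text
pics
{'t': 0.0, 'joint_positions': [-1.302, 0.053, 1.614, 0.0, 1.476, -0.119], 'dq': [0.002, -0.001, -0.001, 0.001, 0.002, 0.0], 'tau': [0.0, -39.369, -37.017, -0.0, 0.007, -0.0], 'eef_pos': [0.236, -0.578, 0.23], 'eef_rot': [-3.081, -0.605, 0.0], 'force': [-0.583, -0.124, -0.361], 'ft_torque': [-0.009, -0.015, 0.004], 'gripper_force': 0.0, 'grip_width': 0.086}
scene -0.15061390375719655 [[545.00058485   0.         280.1601213 ]
 [  0.         545.00058485 210.14922315]
 [  0.           0.           1.        ]] [[ 0.19310216  0.98116692  0.00479842]
 [ 0.78821991 -0.15221242 -0.59627238]
 [-0.58431236  0.1189237  -0.80276785]] [-0.12146035 -0.43870778  1.81699517]
jar_a_center [([164.9, 171.4], 0.84)]
bottle_center [([271.8, 168.1], 0.55)]
brush_center [([213.5, 180.9], 0.63)]
riser_top [([176.6, 230.0], 0.71)]
crate_floor [([371.9, 206.7], 0.72)]
brush_tray_floor [([280.6, 227.6], 0.81)]
spray_can [([237.2, 282.5], 0.88), ([269.7, 168.7], 0.36)]
clipper [([351.9, 264.1], 0.79)]
side -0.07139777527251102 [[379.95110449   0.         274.28377193]
 [  0.         379.95110449 211.07892462]
 [  0.           0.           1.        ]] [[-0.99871354 -0.04889983 -0.01341918]
 [-0.02539489  0.71139278 -0.70233568]
 [ 0.04389041 -0.70109138 -0.71171941]] [0.58895506 0.04888193 0.77167431]
jar_a_center [([359.9, 135.9], 0.6)]
bottle_center [([205.9, 182.0], 0.64), ([350.6, 214.4], 0.61)]
brush_center [([344.3, 172.5], 0.96), ([260.7, 226.7], 0.42)]
riser_top [([276.3, 141.7], 0.93)]
crate_floor [([271.3, 346.9], 0.97)]
brush_tray_floor [([258.3, 225.9], 0.81)]
spray_can [([206.3, 182.8], 0.84)]
clipper [([174.1, 291.2], 0.71), ([402.9, 364.2], 0.57)]
```

View pics/scene0.png

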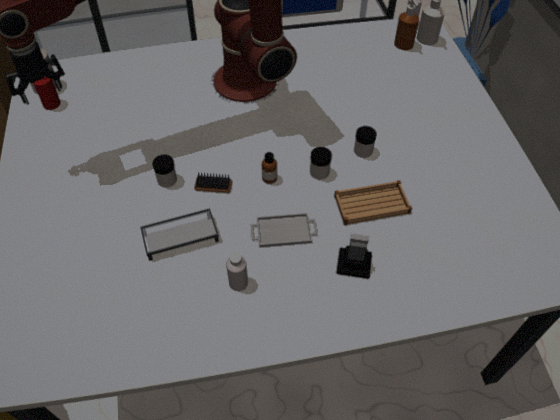

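View pics/side0.png

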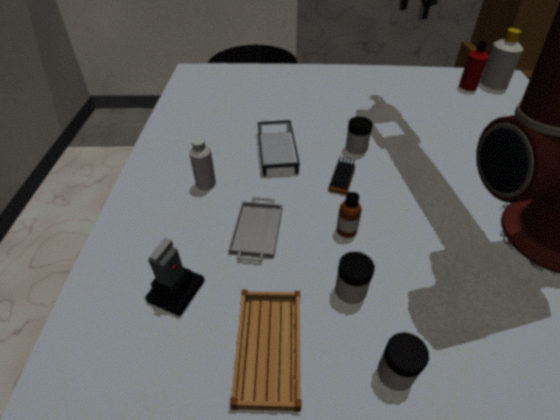

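The scene shows jars at about (165,171), (320,163) and (365,141), the bottle at (270,169) and the brush at (213,183). The riser is at (180,233), the tray at (284,230) and the crate at (372,203). The side view shows the same layout with nothing hidden. The next step fits poses by matching silhouettes across both cameras.

```bash
cat > h.py <<'E'
from rig import read_state, eyes, order, nets
import cv2,numpy as np
from scipy.optimize import minimize
def proj(p,X):
    c=np.atleast_2d(X)@np.array(p["R"]).T+p["t"]; s=c[:,:2]/c[:,2:]
    s=s*(1+p["k1"]*(s**2).sum(1,keepdims=True)); K=np.array(p["intrinsics"])
    return s@K[:2,:2].T+K[:2,2]
def unproj(p,uv,z):
    K=np.array(p["intrinsics"]); d=(np.array(uv,float)-K[:2,2])/K[0,0]; s=d.copy()
    for _ in range(20): s=d/(1+p["k1"]*(s@s))
    R=np.array(p["R"]); r=R.T@np.append(s,1); o=-R.T@np.array(p["t"]); return (o+r*(z-o[2])/r[2])[:2]
a=np.linspace(0,2*np.pi,24,endpoint=False)
def cyl(*rz): return np.array([[r*np.cos(t),r*np.sin(t),z] for r,z in rz for t in a])
def box(x,y,z0,z1): return np.array([[i*x/2,j*y/2,z] for i in(-1,1) for j in(-1,1) for z in(z0,z1)])
M={"jar_a_center":(cyl((.029,0),(.03,.06),(.03,.08)),0),
"bottle_center":(cyl((.022,0),(.022,.066),(.013,.08),(.013,.1)),0),
"brush_center":(np.vstack([box(.046,.104,0,.015),box(.04,.092,.015,.036)]),1),
"riser_top":(box(.09,.19,.0,.034),1),"crate_floor":(box(.1,.19,0,.025),1),
"brush_tray_floor":(np.vstack([box(.09,.138,0,.013),box(.05,.168,.006,.011)]),1),
"spray_can":(cyl((.024,0),(.024,.09),(.015,.122)),0),"clipper":(box(.075,.085,0,.03),1)}
S=4
def fit(label,obs,x0,z0=0):
    """obs: list of (pic,mask); x0 [x,y(,yaw)]"""
    P,yawed=M[label]; P=P+[0,0,z0]
    big=[]
    for p,m in obs:
        cs,_=cv2.findContours(m.astype(np.uint8),cv2.RETR_EXTERNAL,cv2.CHAIN_APPROX_NONE)
        c=max(cs,key=cv2.contourArea); x,y,w,h=cv2.boundingRect(c); o=np.array([x-25,y-25])
        b=cv2.resize(m.astype(np.uint8),None,fx=S,fy=S,interpolation=cv2.INTER_LINEAR)
        pts=cv2.findNonZero(b); hm=np.zeros(((h+50)*S,(w+50)*S),np.uint8)
        cv2.fillConvexPoly(hm,cv2.convexHull(pts)-(o*S).astype(np.int32),1); big.append((p,hm,o))
    def cost(v):
        th=v[2] if yawed else 0; R=np.array([[np.cos(th),-np.sin(th)],[np.sin(th),np.cos(th)]])
        Q=P.copy(); Q[:,:2]=Q[:,:2]@R.T+v[:2]; t=0
        for p,hm,o in big:
            q=((proj(p,Q)-o+.5)*S); r=np.zeros_like(hm)
            cv2.fillPoly(r,[cv2.convexHull(np.round(q*16).astype(np.int32))],1,shift=4)
            t+=1-(r&hm).sum()/max(1,(r|hm).sum())
        return t
    best=None
    for y0 in ([x0[2]] if len(x0)>2 else np.arange(0,3.1,.39) if yawed else [0]):
        v0=np.array([x0[0],x0[1]]+([y0] if yawed else []))
        d=np.eye(len(v0))*([.012,.012,.15][:len(v0)])
        r=minimize(cost,v0,method="Nelder-Mead",options=dict(initial_simplex=np.vstack([v0,v0+d]),xatol=2e-4,fatol=1e-4))
        if best is None or r.fun<best.fun: best=r
    return best.x,best.fun
E
python3 - <<'E'
from h import *
ps=eyes.camera("scene"),eyes.camera("side")
for l in M:
    ms=[[d for d in nets.masks_of(p,l) if d["conf"]>.3] for p in ps]
    gx=[[unproj(p,d["position"],.03) for d in m] for p,m in zip(ps,ms)]
    print(l,[[(g.round(3).tolist(),round(d["conf"],2)) for g,d in zip(G,m)] for G,m in zip(gx,ms)])
    for g,d in zip(gx[0],ms[0]):
        for g2,d2 in zip(gx[1],ms[1]):
            if np.linalg.norm(g-g2)<.08:
                x,f=fit(l,[(ps[0],d["pixels"]),(ps[1],d2["pixels"])],(g+g2)/2)
                xs=[fit(l,[(p,q["pixels"])],x)[0].round(4).tolist() for p,q in zip(ps,(d,d2))]
                print("   FIT",x.round(4),round(f,3),xs)
E
```

```text
jar_a_center [[([0.381, -0.288], 0.74)], [([0.384, -0.309], 0.65), ([0.764, 0.17], 0.41)]]
   FIT [ 0.3896 -0.2853] 0.094 [[0.3896, -0.2853], [0.3894, -0.2875]]
bottle_center [[([0.429, 0.009], 0.92)], [([0.435, -0.014], 0.71)]]
   FIT [0.4403 0.0053] 0.113 [[0.4392, 0.0055], [0.4403, 0.0053]]
brush_center [[([0.453, -0.163], 0.59)], [([0.441, -0.131], 0.95)]]
   FIT [ 0.4371 -0.1573  2.8939] 0.342 [[0.4405, -0.1583, 2.8355], [0.4371, -0.1573, 2.8939]]
riser_top [[([0.593, -0.266], 0.9)], [([0.602, -0.244], 0.62)]]
   FIT [ 0.5961 -0.2649  3.2741] 0.048 [[0.5968, -0.2648, 3.264], [0.5958, -0.2656, 3.2797]]
crate_floor [[([0.607, 0.257], 0.75)], [([0.583, 0.286], 0.87)]]
   FIT [0.5881 0.2659 3.1623] 0.075 [[0.5906, 0.2659, 3.1802], [0.5871, 0.2657, 3.1533]]
brush_tray_floor [[([0.642, 0.001], 0.89)], [([0.62, 0.034], 0.72)]]
   FIT [0.6273 0.0094 3.0419] 0.105 [[0.6287, 0.0119, 3.0536], [0.6255, 0.0079, 3.054]]
spray_can [[([0.744, -0.129], 0.65)], [([0.778, -0.169], 0.75), ([0.438, 0.138], 0.44)]]
   FIT [ 0.7604 -0.1325] 0.131 [[0.7598, -0.1326], [0.7604, -0.1325]]
clipper [[([0.766, 0.161], 0.67)], [([0.769, 0.164], 0.71)]]
   FIT [0.7612 0.1635 2.7572] 0.515 [[0.7606, 0.1643, 2.7587], [0.7636, 0.1622, 2.8032]]
```

Request:
step_arm:
  targets: [0,0,0,-0.1183,1,0,0,0,-0.1183,1,0,0,0,-0.1183,1,0,0,0,-0.1183,1,0,0,0,-0.1183,1,0,0,0,-0.1183,1,0,0,0,-0.1183,1,0,0,0,-0.1183,1,0,0,0,-0.1183,1,0,0,0,-0.1183,1]

```text
t: 2.63
eef_pos: [0.2363, -0.5786, 0.2313]
eef_rot: [-2.215, -2.228, 0.0]
force: [-0.7, 0.0, -0.6]
grip_width: 0.0852
gripper_force: 0.0
```

Request:
step_arm:
  targets: [3.25,1.7,0,0,1,3.25,1.7,0,0,1,3.25,1.7,0,0,1,3.25,1.7,0,0,1,3.25,1.7,0,0,1,3.25,1.7,0,0,1,3.25,1.7,0,0,1,3.25,1.7,0,0,1,3.25,1.7,0,0,1,0,0,0,0,1]

```text
t: 3.47
eef_pos: [0.3914, -0.2815, 0.2315]
eef_rot: [2.214, 2.228, 0.004]
force: [0.3, -0.7, -0.1]
grip_width: 0.0856
gripper_force: 0.0
```

```bash
cat >> h.py <<'E'
def pose():
    s=read_state(); R=cv2.Rodrigues(np.array(s["eef_rot"],float))[0]
    psi=np.degrees(np.arctan2(R[1,0],R[0,0]))
    print("t",round(s["t"],2),"tcp",np.round(s["eef_pos"],4),"psi",round(psi,2),"tilt",np.round(np.degrees(R[:2,2]),2),"F",np.round(s["force"],2),"w",round(s["grip_width"],4),"gf",np.round(s["gripper_force"],1),"q",np.round(s["joint_positions"],2)); return s,R
def go(x,y,z,psi=None):
    s,R=pose(); d=R.T@(np.array([x,y,z])-s["eef_pos"])*100; cur=np.arctan2(R[1,0],R[0,0])
    print("shift cm",d.round(2),"turn",None if psi is None else round(float(-(np.radians(psi)-cur)),3))
E
python3 - <<'E'
from h import *
pose()
for n in ("scene","wrist"):
    p=eyes.camera(n); cv2.imwrite(f"pics/{n}1.png",p["frame"][:,:,::-1])
    for l in ("jar_a_center","jar_b_center","brush_center"):
        r=nets.masks_of(p,l); print(n,l,[(np.round(d["position"],1).tolist(),round(d["conf"],2),unproj(p,d["position"],.04).round(3).tolist()) for d in r])
        for d in r:
            g=unproj(p,d["position"],.04)
            if d["pixels"].sum()>50: x,f=fit(l if l in M else "jar_a_center",[(p,d["pixels"])],g); print("  fit",x.round(4),round(f,3))
E
```

```text
t 3.47 tcp [ 0.3914 -0.2815  0.2315] psi 90.36 tilt [0.1 0.1] F [ 0.31 -0.74 -0.07] w 0.0856 gf 0.0 q [-0.78 -0.3   1.94  0.    1.51 -0.79]
scene jar_a_center [([163.6, 170.9], 0.56, [0.391, -0.288])]
  fit [ 0.3899 -0.2857] 0.049
scene jar_b_center [([318.5, 164.9], 0.65, [0.453, 0.145])]
  fit [0.4469 0.1515] 0.039
scene brush_center [([213.8, 185.1], 0.82, [0.47, -0.154])]
  fit [ 0.4418 -0.1585 -0.2954] 0.167
wrist jar_a_center [([282.7, 193.8], 0.64, [0.387, -0.291])]
  fit [ 0.3887 -0.2871] 0.024
wrist jar_b_center []
wrist brush_center [([331.7, 60.1], 0.63, [0.434, -0.16])]
  fit [ 0.4353 -0.1594 -0.2777] 0.047
```

Request:
step_arm:
  targets: [-0.45,-0.2,0,0,1,0,0,3.5,0,1,0,0,3.5,0,1,0,0,3.5,0,1,0,0,3.5,0,1,0,0,3.0,0,1,0,0,2.0,0,1,0,0,1.2,0,1,0,0,0.5,0,1,0,0,0,0,1]

```text
t: 4.7
eef_pos: [0.3868, -0.2907, 0.0236]
eef_rot: [-2.221, -2.22, 0.0]
force: [0.7, 1.4, 0.7]
grip_width: 0.0851
gripper_force: 0.0
```

Request:
step_arm:
  targets: [0,0,0,0,0,0,0,0,0,0,0,0,0,0,0,0,0,0,0,0,0,0,0,0,0,0,0,0,0,0,0,0,0,0,0,0,0,0,0,0]

```text
t: 5.37
eef_pos: [0.3886, -0.292, 0.0267]
eef_rot: [2.218, 2.219, -0.001]
force: [-0.6, 0.2, 5.9]
grip_width: 0.0583
gripper_force: 59.8
```

Request:
step_arm:
  targets: [0,0,-0.5,0,0,0,0,-1,0,0,0,0,-1,0,0,0,0,-0.5,0,0,0,0,0,0,0,0,0,0,0,0,0,0,0,0,0,0,0,0,0,0]

```text
t: 6.03
eef_pos: [0.387, -0.2902, 0.0537]
eef_rot: [-2.221, -2.221, -0.0]
force: [-0.2, -0.3, -0.6]
grip_width: 0.0581
gripper_force: 61.1
```

```bash
python3 - <<'E'
from h import *
pose()
for i in range(2): p=eyes.camera("side"); print(read_state()["force"])
ps=p,eyes.camera("scene")
for p in ps:
  for l in ("jar_a_center","jar_b_center","jar_c_center"):
    for d in nets.masks_of(p,l):
        g=unproj(p,d["position"],.04)
        if d["pixels"].sum()>50: x,f=fit("jar_a_center",[(p,d["pixels"])],g); print(l,d["position"],round(d["conf"],2),"  fit",x.round(4),round(f,3))
E
```

```text
t 6.03 tcp [ 0.387  -0.2902  0.0537] psi 90.0 tilt [-0.04  0.04] F [-0.2  -0.29 -0.61] w 0.0581 gf 61.1 q [-0.8  -0.1   2.08 -0.    1.17 -0.8 ]
[ 0.09942073 -0.04538109 -1.09148982]
[-0.35784361 -0.97233307 -0.65982401]
jar_a_center [363.7, 125.9] 0.74   fit [ 0.3794 -0.3248] 0.09
jar_a_center [400.6, 360.8] 0.33   fit [0.3867 0.2988] 0.036
jar_b_center [354.4, 275.9] 0.69   fit [0.4448 0.1504] 0.037
jar_c_center [399.6, 362.5] 0.76   fit [0.3871 0.2988] 0.032
jar_a_center [168.5, 162.3] 0.73   fit [ 0.364  -0.2823] 0.284
jar_a_center [268.9, 171.7] 0.18   fit [0.433  0.0062] 0.33
jar_b_center [320.6, 163.4] 0.92   fit [0.4463 0.1516] 0.028
jar_c_center [362.7, 142.4] 0.62   fit [0.3888 0.2983] 0.071
```

Request:
step_arm:
  targets: [0,0,1,0,0,0,0,1,0,0,0,0,0.6,0,0,0,0,0.3,0,0,0,0,0,0,0,0,0,0,0,1,0,0,0,0,1,0,0,0,0,1,0,0,0,0,1,0,0,0,0,1,0,0,0,0,1]

```text
t: 7.4
eef_pos: [0.3872, -0.2904, 0.025]
eef_rot: [-2.221, -2.221, 0.0]
force: [-0.2, -0.5, 0.2]
grip_width: 0.0853
gripper_force: 0.0
```

Request:
step_arm:
  targets: [0,0,-2,0,1,0,0,-4,0,1,0,0,-4,0,1,0,0,-4,0,1,0,0,0,0,1]

```text
t: 7.82
eef_pos: [0.3911, -0.2943, 0.1752]
eef_rot: [2.21, 2.21, -0.0]
force: [1.8, -1.5, 1.4]
grip_width: 0.0853
gripper_force: 0.0
```

Request:
step_arm:
  targets: [3.7,0.5,0,0,1,3.7,0.5,0,0,1,3.7,0.5,0,0,1,3.7,0.5,0,0,1,3.7,0.5,0,0,1,3.7,0.5,0,0,1,3.7,0.5,0,0,1,3.7,0.5,0,0,1,3.7,0.5,0,0,1,3.7,0.5,0,0,1,3.7,0.5,0,0,1,3.4,0.5,0,0,1]

```text
t: 8.82
eef_pos: [0.4472, 0.1527, 0.1652]
eef_rot: [2.22, 2.222, 0.001]
force: [-0.2, 0.4, 0.3]
grip_width: 0.0857
gripper_force: 0.0
```

Request:
step_arm:
  targets: [0,0,0,0,1,0,0,0,0,1]

```text
t: 8.98
eef_pos: [0.4471, 0.1519, 0.1649]
eef_rot: [-2.217, -2.225, 0.001]
force: [-0.0, -1.2, -0.0]
grip_width: 0.0857
gripper_force: 0.0
```

```bash
python3 - <<'E'
from h import *
p=eyes.camera("wrist")
cv2.imwrite("pics/wrist2.png",p["frame"][:,:,::-1])
for l in ("jar_a_center","jar_b_center"):
    for d in nets.masks_of(p,l):
        g=unproj(p,d["position"],.04)
        if d["pixels"].sum()>50: x,f=fit("jar_a_center",[(p,d["pixels"])],g); print(l,d["position"],round(d["conf"],2),"  fit",x.round(4),round(f,3))
p=eyes.camera("scene")
for d in nets.masks_of(p,"jar_a_center")[:1]: x,f=fit("jar_a_center",[(p,d["pixels"])],unproj(p,d["position"],.04)); print("A",x,f)
go(.4463,.1512,.024,90)
E
```

```text
jar_b_center [279.4, 216.9] 0.82   fit [0.4433 0.1487] 0.026
A [ 0.38687318 -0.28404971] 0.03314968717900835
t 9.23 tcp [0.4474 0.1493 0.1652] psi 89.88 tilt [ 0.   -0.01] F [-0.42 -0.12 -0.73] w 0.0855 gf 0.0 q [ 0.16 -0.28  2.03 -0.    1.39  0.17]
shift cm [ 0.19 -0.11 14.12] turn -0.002
```

View pics/wrist2.png

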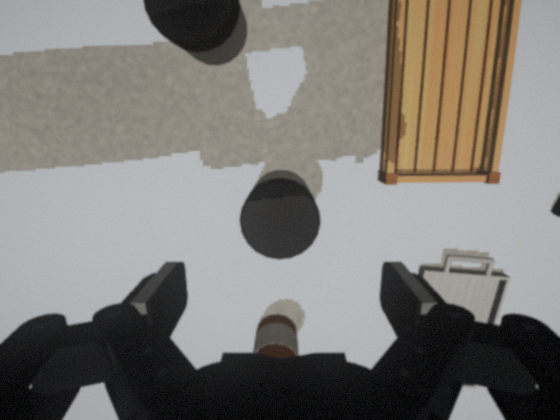

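The wrist view shows jar B's lid at (280,217), centred between the fingers. The crate is to its right and the bottle below. I'll descend, grip and lift.

Request:
step_arm:
  targets: [0.1,-0.2,3,0,1,0,0,3.5,0,1,0,0,3.5,0,1,0,0,2.5,0,1,0,0,1.1,0,1,0,0,0.5,0,1,0,0,0,0,1,0,0,0,0,0.6,0,0,0,0,0,0,0,0,0,0,0,0,0,0,0,0,0,0,0,0]

```text
t: 10.23
eef_pos: [0.4467, 0.1517, 0.0268]
eef_rot: [2.22, 2.221, 0.003]
force: [-3.9, -0.9, 5.8]
grip_width: 0.0579
gripper_force: 62.3
```

Request:
step_arm:
  targets: [0,0,0,0,0,0,0,-0.6,0,0,0,0,-1,0,0,0,0,-1,0,0,0,0,-0.4,0,0,0,0,0,0,0,0,0,0,0,0,0,0,0,0,0,0,0,0,0,0]

```text
t: 10.98
eef_pos: [0.4448, 0.1513, 0.0537]
eef_rot: [-2.221, -2.221, 0.002]
force: [0.7, 0.1, -4.5]
grip_width: 0.0582
gripper_force: 64.7
```

```bash
python3 - <<'E'
from h import *
pose()
for i in range(2): p=eyes.camera("side"); print(read_state()["force"])
for d in nets.masks_of(p,"jar_b_center")[:2]: print(d["position"],d["conf"],fit("jar_a_center",[(p,d["pixels"])],unproj(p,d["position"],.07),z0=.03))
E
```

```text
t 10.98 tcp [0.4448 0.1513 0.0537] psi 90.0 tilt [-0.07 -0.01] F [ 0.69  0.15 -4.53] w 0.0582 gf 64.7 q [ 0.17 -0.14  2.11 -0.    1.17  0.17]
[-0.27480711  0.67963581 -3.33552503]
[ 0.24414112 -0.07844518 -4.3923077 ]
[273.4, 143.1] 0.75 (array([ 0.58421806, -0.16181002]), np.float64(0.4831622115125572))
[357.9, 273.3] 0.56 (array([0.4434467 , 0.15174244]), np.float64(0.2634255492270138))
```

Request:
step_arm:
  targets: [0,0,-2,-0.033,0,0,0,-3.5,-0.033,0,0,0,-4,-0.033,0,0,0,-3.5,-0.034,0,0,0,-1.5,0,0]

```text
t: 11.55
eef_pos: [0.4477, 0.1519, 0.2053]
eef_rot: [2.064, 2.361, 0.01]
force: [1.4, 1.3, -2.7]
grip_width: 0.0582
gripper_force: 65.6
```

Request:
step_arm:
  targets: [-2,0.4,0,0,0,-4,0.8,0,0,0,-4,0.8,0,0,0,-4,0.8,0,0,0,-4,0.8,0,0,0,-4,0.8,0,0,0,-4,0.8,0,0,0,-4,0.8,0,0,0,-4,0.8,0,0,0,-4,0.8,0,0,0,-4,0.8,0,0,0,-3,0.6,0,0,0]

```text
t: 12.55
eef_pos: [0.5944, -0.2859, 0.1983]
eef_rot: [-2.071, -2.362, 0.001]
force: [0.1, 0.3, -3.3]
grip_width: 0.0578
gripper_force: 65.7
```

Request:
step_arm:
  targets: [-2,0.4,0,0,0,0,0,0,0,0,0,0,0,0,0,0,0,0,0,0]

```text
t: 12.88
eef_pos: [0.6005, -0.3013, 0.1984]
eef_rot: [-2.067, -2.363, -0.0]
force: [0.3, 0.5, -3.7]
grip_width: 0.0578
gripper_force: 65.7
```

```bash
python3 - <<'E'
from h import *
go(.602,-.310,.056,97.6)
p=eyes.camera("wrist"); cv2.imwrite("pics/wrist3.png",p["frame"][:,:,::-1])
for d in nets.spot_point(p,"riser_top"): print(d, unproj(p,d["position"],.03))
for d in nets.masks_of(p,"riser_top"): print(d["conf"],d["pixels"].sum())
E
```

```text
t 12.88 tcp [ 0.6005 -0.3013  0.1984] psi 97.63 tilt [-0.08  0.08] F [ 0.28  0.49 -3.66] w 0.0578 gf 65.7 q [-0.58  0.18  1.53  0.    1.43 -0.71]
shift cm [-0.91  0.05 14.24] turn 0.0
{'position': [285.7, 162.4], 'conf': 0.69} [ 0.59700082 -0.26971406]
0.61 15761
```

View pics/wrist3.png

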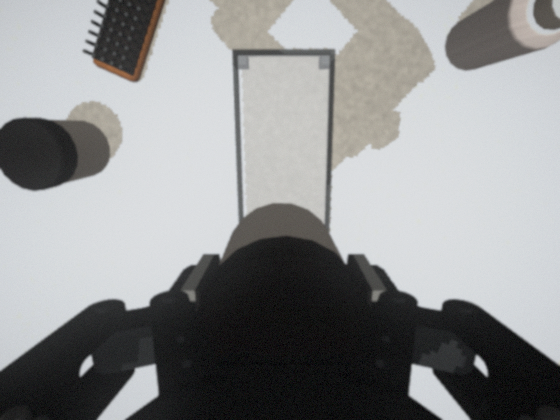

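The riser's far corners are at (235,50) and (334,50), squared up with the gripper, and the jar is over its near half. Lowering it now.

Request:
step_arm:
  targets: [-0.9,0.05,1,0,0,0,0,3,0,0,0,0,3.5,0,0,0,0,3,0,0,0,0,1.8,0,0,0,0,1,0,0,0,0,0.5,0,0,0,0,0.3,0,0,0,0,0.15,0,0,0,0,0,0,0,0,0,0,0,0]

```text
t: 13.95
eef_pos: [0.6036, -0.3115, 0.0587]
eef_rot: [2.067, 2.362, 0.001]
force: [-0.2, 0.8, -3.7]
grip_width: 0.0582
gripper_force: 65.7
```

```bash
python3 - <<'E'
from h import *
go(.602,-.310,.055,97.6)
E
```

```text
t 13.95 tcp [ 0.6036 -0.3115  0.0587] psi 97.63 tilt [ 0.15 -0.1 ] F [-0.24  0.81 -3.66] w 0.0582 gf 65.7 q [-0.59  0.33  1.6   0.    1.21 -0.72]
shift cm [ 0.17 -0.14  0.37] turn 0.0
```

Request:
step_arm:
  targets: [0,0,0.15,0,0,0,0,0.1,0,0,0,0,0.1,0,0,0,0,0,0,0,0,0,0,0,0]

```text
t: 14.37
eef_pos: [0.6037, -0.3118, 0.0569]
eef_rot: [2.067, 2.362, 0.0]
force: [-3.4, 1.4, 6.6]
grip_width: 0.058
gripper_force: 65.8
```

Request:
step_arm:
  targets: [0,0,0,0,1,0,0,0,0,1,0,0,0,0,1,0,0,0,0,1,0,0,0,0,1,0,0,0,0,1,0,0,-2,0,1,0,0,-4,0,1,0,0,-4,0,1,0,0,-4,0,1]

```text
t: 15.2
eef_pos: [0.602, -0.3104, 0.194]
eef_rot: [-2.068, -2.363, 0.0]
force: [0.7, 0.2, -0.2]
grip_width: 0.0856
gripper_force: 0.0
```

Request:
step_arm:
  targets: [1.7,-0.6,0,0,1,3.36,-1.2,0,0,1,3.36,-1.2,0,0,1,3.36,-1.2,0,0,1,3.36,-1.2,0,0,1,3.36,-1.2,0,0,1,3.36,-1.2,0,0,1,3.36,-1.2,0,0,1,3.36,-1.2,0,0,1,3.36,-1.2,0,0,1,1.7,-0.6,0,0,1,0,0,0,0,1]

```text
t: 16.2
eef_pos: [0.4376, 0.0093, 0.1931]
eef_rot: [-2.064, -2.368, -0.001]
force: [0.8, -0.8, 0.5]
grip_width: 0.0855
gripper_force: 0.0
```

Request:
step_arm:
  targets: [0,0,0,0,1,0,0,0,0,1]

```text
t: 16.37
eef_pos: [0.4394, 0.0061, 0.1936]
eef_rot: [2.069, 2.363, 0.0]
force: [0.6, -0.1, 0.5]
grip_width: 0.0855
gripper_force: 0.0
```

```bash
python3 - <<'E'
from h import *
p=eyes.camera("wrist"); q=eyes.camera("scene"); cv2.imwrite("pics/scene4.png",cv2.resize(q["frame"][100:320,80:480,::-1],None,fx=2,fy=2,interpolation=3))
for c in (p,q):
  for d in nets.masks_of(c,"bottle_center")[:2]: print("bottle",d["conf"],fit("bottle_center",[(c,d["pixels"])],unproj(c,d["position"],.06)))
for d in nets.masks_of(q,"jar_b_center")[:3]: print("jar",d["position"],d["conf"],fit("jar_a_center",[(q,d["pixels"])],unproj(q,d["position"],.07),z0=.03))
go(.44,.0054,.032,97.6)
E
```

```text
bottle 0.62 (array([0.43890373, 0.00220886]), np.float64(0.025859683545895962))
bottle 0.86 (array([0.44172952, 0.00564617]), np.float64(0.08786717752234996))
jar [155.3, 226.5] 0.65 (array([ 0.60307417, -0.31327231]), np.float64(0.07973682149291139))
t 16.62 tcp [0.4393 0.0059 0.1932] psi 97.54 tilt [-0.02 -0.  ] F [0.33 0.75 0.05] w 0.0855 gf 0.0 q [-0.16 -0.39  2.07 -0.    1.47 -0.29]
shift cm [-0.06  0.07 16.12] turn -0.001
```

View pics/scene4.png

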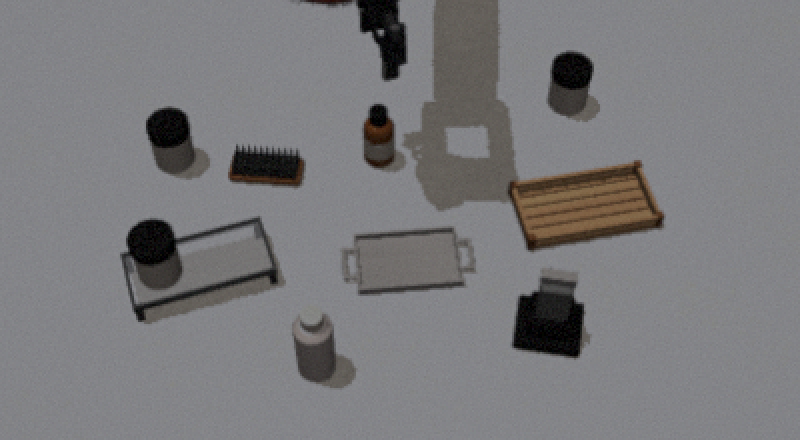

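Jar B stands upright on the left half of the stand (crop pixel 155,255), and the rest of the scene is undisturbed. Next is the bottle.

Request:
step_arm:
  targets: [-0.2,0.05,2,0,1,0,0,3.5,0,1,0,0,3.5,0,1,0,0,3.5,0,1,0,0,2,0,1,0,0,1,0,1,0,0,0.6,0,1,0,0,0,0,1,0,0,0,0,0.5,0,0,0,0,0.4,0,0,0,0,0.3,0,0,0,0,0.3]

```text
t: 17.62
eef_pos: [0.4412, 0.0045, 0.0342]
eef_rot: [2.067, 2.362, 0.002]
force: [-0.6, -0.3, -1.2]
grip_width: 0.0425
gripper_force: 60.8
```

Request:
step_arm:
  targets: [0,0,0,0,0,0,0,0,0,0,0,0,0,0,0,0,0,0,0,0,0,0,0,0,0]

```text
t: 18.03
eef_pos: [0.4412, 0.0045, 0.0341]
eef_rot: [2.067, 2.362, 0.002]
force: [-0.7, -0.8, 6.6]
grip_width: 0.0426
gripper_force: 61.5
```

```bash
python3 - <<'E'
from h import *
go(.590,-.218,.2,97.6)
E
```

```text
t 18.03 tcp [0.4412 0.0045 0.0341] psi 97.63 tilt [ 0.17 -0.04] F [-0.65 -0.84  6.59] w 0.0426 gf 61.5 q [-0.16 -0.19  2.19 -0.    1.13 -0.29]
shift cm [-24.05  11.84 -16.53] turn 0.0
```

Request:
step_arm:
  targets: [0,0,-1.5,0,0,0,0,-4,0,0,0,0,-4,0,0,0,0,-4,0,0,0,0,-3,0,0,-2,1,0,0,0,-3.4,1.7,0,0,0,-3.4,1.7,0,0,0,-3.4,1.7,0,0,0,-3.4,1.7,0,0,0,-3.4,1.7,0,0,0,-3.4,1.7,0,0,0]

```text
t: 19.03
eef_pos: [0.5809, -0.2039, 0.1966]
eef_rot: [-2.069, -2.363, 0.0]
force: [1.2, 0.3, -1.3]
grip_width: 0.0426
gripper_force: 61.4
```

Request:
step_arm:
  targets: [-1.6,0.7,0,0,0,0,0,0,0,0,0,0,0,0,0,0,0,0,0,0]

```text
t: 19.37
eef_pos: [0.5889, -0.2166, 0.1966]
eef_rot: [-2.068, -2.363, 0.0]
force: [1.2, -0.3, -1.1]
grip_width: 0.0423
gripper_force: 61.4
```

```bash
python3 - <<'E'
from h import *
go(.590,-.218,.067,97.6)
E
```

```text
t 19.37 tcp [ 0.5889 -0.2166  0.1966] psi 97.63 tilt [-0.07  0.06] F [ 1.23 -0.31 -1.05] w 0.0423 gf 61.4 q [-0.47  0.08  1.64  0.    1.42 -0.6 ]
shift cm [-0.17  0.1  12.96] turn 0.001
```

Request:
step_arm:
  targets: [-0.1,0.1,2,0,0,0,0,3.5,0,0,0,0,3.5,0,0,0,0,2.2,0,0,0,0,1,0,0,0,0,0.6,0,0,0,0,0.2,0,0,0,0,0.1,0,0,0,0,0,0,0,0,0,0,0,0]

```text
t: 20.2
eef_pos: [0.5919, -0.2187, 0.0684]
eef_rot: [2.067, 2.362, 0.001]
force: [-0.7, 0.4, -2.4]
grip_width: 0.0424
gripper_force: 61.4
```

Request:
step_arm:
  targets: [0,0,0.1,0,0,0,0,0,0,0]

```text
t: 20.37
eef_pos: [0.5911, -0.2185, 0.0662]
eef_rot: [2.068, 2.363, 0.001]
force: [-0.2, 0.2, -1.8]
grip_width: 0.0424
gripper_force: 61.4
```

Request:
step_arm:
  targets: [0,0,0.1,0,0,0,0,0.1,0,0,0,0,0,0,0,0,0,0,0,0]

```text
t: 20.7
eef_pos: [0.5909, -0.2184, 0.0641]
eef_rot: [2.068, 2.364, 0.0]
force: [-1.9, 0.1, 4.8]
grip_width: 0.0425
gripper_force: 61.9
```

Request:
step_arm:
  targets: [0,0,0,0,1,0,0,0,0,1,0,0,0,0,1,0,0,0,0,1,0,0,0,0,1,0,0,0,0,1,0,0,0,0,1,0,0,-2,0,1,0,0,-4,0,1,0,0,-4,0,1,0,0,-3,0,1]

```text
t: 21.62
eef_pos: [0.5913, -0.2185, 0.1966]
eef_rot: [2.067, 2.362, 0.001]
force: [0.9, -0.7, 0.1]
grip_width: 0.0856
gripper_force: 0.0
```

Request:
step_arm:
  targets: [-0.3,-1.7,0,0,1,-0.65,-3.5,0,0,1,-0.65,-3.5,0,0,1,-0.65,-3.5,0,0,1,-0.65,-3.5,0,0,1,-0.65,-3.5,0,0,1,-0.3,-1.9,0,0,1,0,0,0,0.112,1,0,0,0,0,1,0,0,0,0,1]

```text
t: 22.45
eef_pos: [0.3866, -0.2844, 0.1935]
eef_rot: [2.195, 2.246, 0.0]
force: [-0.1, 0.0, 0.5]
grip_width: 0.085
gripper_force: 0.0
```

```bash
python3 - <<'E'
from h import *
p=eyes.camera("wrist"); q=eyes.camera("scene"); cv2.imwrite("pics/scene5.png",cv2.resize(q["frame"][100:320,80:480,::-1],None,fx=2,fy=2,interpolation=3))
for c in (p,q):
  for d in nets.masks_of(c,"jar_a_center")[:2]: print("jar",d["position"],d["conf"],fit("jar_a_center",[(c,d["pixels"])],unproj(c,d["position"],.04)))
go(.387,-.2845,.024,91.2)
E
```

```text
jar [282.3, 204.1] 0.89 (array([ 0.38626533, -0.28548028]), np.float64(0.021592330137557347))
jar [165.1, 171.4] 0.77 (array([ 0.38906183, -0.28403634]), np.float64(0.04082201971359489))
t 22.65 tcp [ 0.3871 -0.2841  0.1932] psi 91.33 tilt [-0.01  0.01] F [0.13 0.07 0.09] w 0.0855 gf 0.0 q [-0.79 -0.28  1.98  0.    1.44 -0.81]
shift cm [-5.000e-02 -1.000e-02  1.692e+01] turn 0.002
```

View pics/scene5.png

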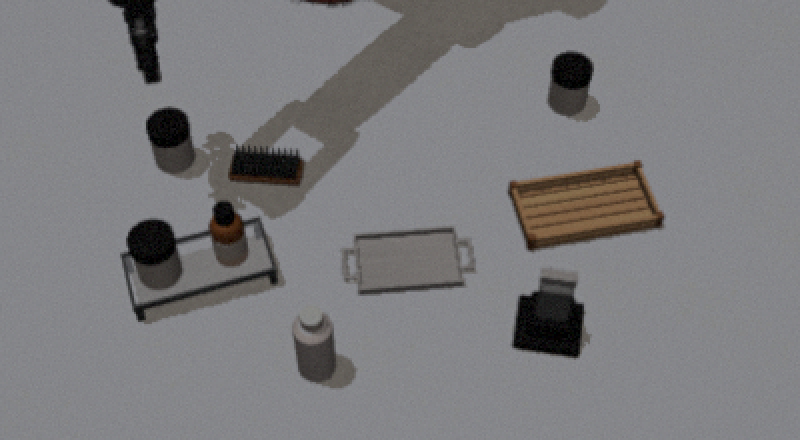

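Jar B and the bottle both stand on the stand, at crop pixels (155,255) and (230,235). Now jar A, one of the empties.

Request:
step_arm:
  targets: [-0.05,0,2,0,1,0,0,3.5,0,1,0,0,3.5,0,1,0,0,3.5,0,1,0,0,2.5,0,1,0,0,1.2,0,1,0,0,0.5,0,1,0,0,0,0,1,0,0,0,0,0.6,0,0,0,0,0,0,0,0,0,0,0,0,0,0,0]

```text
t: 23.65
eef_pos: [0.3881, -0.2863, 0.0289]
eef_rot: [2.195, 2.241, -0.0]
force: [-0.7, 0.2, 6.0]
grip_width: 0.0582
gripper_force: 63.9
```

Request:
step_arm:
  targets: [0,0,0,0,0,0,0,0,0,0,0,0,-1.5,0,0,0,0,-4,0,0,0,0,-4,0,0,0,0,-4,0,0,0,0,-4,0,0,2,0.8,0,0,0,3.6,1.55,0,0,0,3.6,1.55,0,0,0,3.6,1.55,0,0,0,3.6,1.55,0,0,0]

```text
t: 24.65
eef_pos: [0.4537, -0.1179, 0.2025]
eef_rot: [2.197, 2.242, 0.002]
force: [1.1, -1.2, -0.9]
grip_width: 0.0581
gripper_force: 64.4
```

Request:
step_arm:
  targets: [3.6,1.55,0,0,0,3.6,1.55,0,0,0,3.6,1.55,0,0,0,3.6,1.55,0,0,0,3.6,1.55,0,0,0,3.6,1.55,0,0,0,3.6,1.55,0,0,0,3.6,1.55,0,0,0,3.6,1.55,0,0,0,1.2,0.5,0,0,0,0,0,0,0,0,0,0,0,0,0]

```text
t: 25.65
eef_pos: [0.5905, 0.2197, 0.2015]
eef_rot: [2.196, 2.246, -0.001]
force: [-0.0, -0.8, -1.9]
grip_width: 0.0582
gripper_force: 64.4
```

```bash
python3 - <<'E'
from h import *
go(.5895,.221,.034,91.2)
p=eyes.camera("wrist"); cv2.imwrite("pics/wrist6.png",p["frame"][:,:,::-1])
for s in (-1,1): print(proj(p,[[.5885+s*.05-.0019,.266+.095+s*.001,.025]]))
E
```

```text
t 25.65 tcp [0.5905 0.2197 0.2015] psi 91.27 tilt [-0.   -0.04] F [-0.01 -0.79 -1.9 ] w 0.0582 gf 64.4 q [ 0.24  0.08  1.63 -0.    1.43  0.22]
shift cm [ 0.14 -0.09 16.75] turn 0.001
[[228.72361182  39.05291031]]
[[339.41185799  39.46736674]]
```

View pics/wrist6.png

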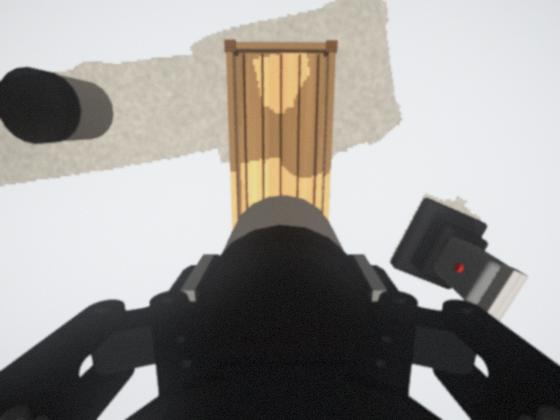

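The crate's far corners are at (226,40) and (337,40), within about 2 px of prediction. I'll lower jar A into the near half.

Request:
step_arm:
  targets: [0.1,-0.2,2,0,0,0,0,3.5,0,0,0,0,3.5,0,0,0,0,3.5,0,0,0,0,2.2,0,0,0,0,1,0,0,0,0,0.5,0,0,0,0,0.3,0,0,0,0,0.1,0,0,0,0,0,0,0,0,0,0,0,0]

```text
t: 26.62
eef_pos: [0.5899, 0.2208, 0.0373]
eef_rot: [2.197, 2.243, 0.004]
force: [0.0, 0.5, -0.2]
grip_width: 0.0581
gripper_force: 64.4
```

Request:
step_arm:
  targets: [0,0,0.1,0,0,0,0,0.1,0,0,0,0,0,0,0]

```text
t: 26.87
eef_pos: [0.5891, 0.2208, 0.0341]
eef_rot: [2.197, 2.244, 0.002]
force: [0.3, 0.5, 1.7]
grip_width: 0.0583
gripper_force: 64.4
```

Request:
step_arm:
  targets: [0,0,0.1,0,0,0,0,0,0,0,0,0,0,0,1,0,0,0,0,1,0,0,0,0,1,0,0,0,0,1,0,0,0,0,1,0,0,0,0,1]

```text
t: 27.53
eef_pos: [0.5884, 0.2205, 0.0321]
eef_rot: [-2.198, -2.244, 0.0]
force: [0.8, -0.1, 0.3]
grip_width: 0.085
gripper_force: 0.0
```

Request:
step_arm:
  targets: [0,0,-2,0,1,0,0,-4,0,1,0,0,-4,0,1,0,0,-4,0,1,0,0,-1,0,1,0.7,-1.7,0,0,1,1.4,-3.3,0,0,1,1.4,-3.3,0,0,1,1.4,-3.3,0,0,1,1.4,-3.3,0,0,1,1.4,-3.3,0,0,1,0.6,-1.7,0,0,1]

```text
t: 28.53
eef_pos: [0.3847, 0.3003, 0.1819]
eef_rot: [-2.195, -2.246, 0.001]
force: [0.2, -0.2, 0.1]
grip_width: 0.0855
gripper_force: 0.0
```

Request:
step_arm:
  targets: [0,0,0,0,1,0,0,0,0,1]

```text
t: 28.7
eef_pos: [0.3874, 0.2997, 0.1824]
eef_rot: [2.196, 2.246, 0.001]
force: [0.2, 0.6, 1.1]
grip_width: 0.0856
gripper_force: 0.0
```

```bash
python3 - <<'E'
from h import *
p=eyes.camera("wrist"); q=eyes.camera("side"); cv2.imwrite("pics/side7.png",q["frame"][:,:,::-1])
for d in nets.masks_of(p,"jar_c_center")[:2]: print("jar",d["position"],d["conf"],fit("jar_a_center",[(p,d["pixels"])],unproj(p,d["position"],.04)))
go(.388,.2985,.0255,91.2)
E
```

```text
jar [283.8, 208.4] 0.73 (array([0.38582763, 0.29715568]), np.float64(0.020467463614814108))
t 28.85 tcp [0.3888 0.2991 0.1825] psi 91.15 tilt [0.03 0.  ] F [0.69 0.11 0.54] w 0.0855 gf 0.0 q [ 0.5  -0.24  1.97 -0.    1.41  0.48]
shift cm [-0.06 -0.09 15.7 ] turn -0.001
```

View pics/side7.png

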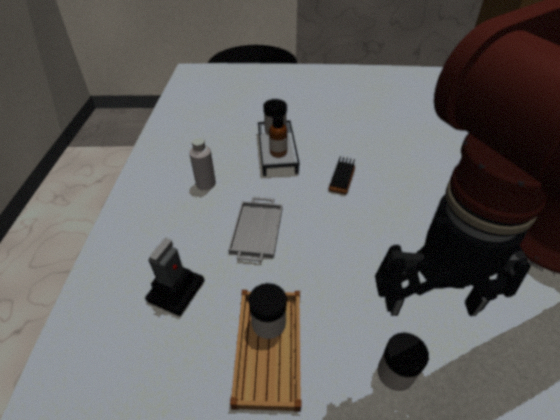

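Jar A stands in the crate at (268,310). Next is jar C.

Request:
step_arm:
  targets: [-0.1,-0.15,2,0,1,0,0,3.5,0,1,0,0,3.5,0,1,0,0,3.5,0,1,0,0,2,0,1,0,0,0.9,0,1,0,0,0.3,0,1,0,0,0,0,1,0,0,0,0,0.6,0,0,0,0,0,0,0,0,0,0,0,0,0,0,0]

```text
t: 29.85
eef_pos: [0.3881, 0.2993, 0.0278]
eef_rot: [2.197, 2.244, 0.006]
force: [-1.2, -1.4, 5.8]
grip_width: 0.0581
gripper_force: 63.2
```

Request:
step_arm:
  targets: [0,0,0,0,0,0,0,0,0,0,0,0,-1.5,0,0,0,0,-4,0,0,0,0,-4,0,0,0,0,-4,0,0,0,0,-2,0,0,0,0,0,0,0]

```text
t: 30.52
eef_pos: [0.3898, 0.3003, 0.1883]
eef_rot: [2.195, 2.242, 0.021]
force: [-0.1, 0.3, -0.5]
grip_width: 0.058
gripper_force: 64.4
```

```bash
python3 - <<'E'
from h import *
p=eyes.camera("scene");print(read_state()["force"])
go(.587,.311,.18,91.2)
E
```

```text
[-0.64147438  0.14846246 -0.53928001]
t 30.57 tcp [0.3884 0.2995 0.1848] psi 91.21 tilt [0.43 0.24] F [-0.64  0.15 -0.54] w 0.0582 gf 64.4 q [ 0.51 -0.25  1.97 -0.    1.41  0.48]
shift cm [ 0.73 19.88  0.63] turn 0.0
```

Jar C is empty too (about 0.6 N), as expected.

Request:
step_arm:
  targets: [0.1,1.9,0,0,0,0.1,3.6,0,0,0,0.1,3.6,0,0,0,0.1,3.6,0,0,0,0.1,3.6,0,0,0,0.1,2.2,0,0,0,0,1.2,0,0,0,0,0,0,0,0,0,0,0,0,0,0,0,0,0,0]

```text
t: 31.4
eef_pos: [0.5818, 0.3082, 0.1787]
eef_rot: [-2.197, -2.244, 0.004]
force: [0.7, 1.2, 0.1]
grip_width: 0.0585
gripper_force: 64.4
```

```bash
python3 - <<'E'
from h import *
go(.587,.311,.036,91.2)
E
```

```text
t 31.4 tcp [0.5818 0.3082 0.1787] psi 91.22 tilt [-0.16 -0.05] F [0.72 1.18 0.06] w 0.0585 gf 64.4 q [0.37 0.17 1.58 0.   1.4  0.35]
shift cm [ 0.28  0.57 14.26] turn 0.0
```

Request:
step_arm:
  targets: [0.25,0.45,2,0,0,0,0,3.5,0,0,0,0,3.5,0,0,0,0,2.8,0,0,0,0,1.3,0,0,0,0,0.6,0,0,0,0,0.3,0,0,0,0,0.1,0,0,0,0,0.1,0,0,0,0,0.1,0,0,0,0,0,0,0,0,0,0,0,0]

```text
t: 32.4
eef_pos: [0.5883, 0.3113, 0.0385]
eef_rot: [2.197, 2.244, 0.003]
force: [0.3, 0.2, -0.7]
grip_width: 0.0584
gripper_force: 64.4
```

```bash
python3 - <<'E'
from h import *
go(.587,.311,.0335,91.2)
E
```

```text
t 32.4 tcp [0.5883 0.3113 0.0385] psi 91.2 tilt [0.09 0.04] F [ 0.34  0.19 -0.65] w 0.0584 gf 64.4 q [0.37 0.32 1.64 0.   1.17 0.35]
shift cm [-0.03 -0.13  0.49] turn 0.0
```

Request:
step_arm:
  targets: [0,-0.1,0.2,0,0,0,0,0.1,0,0,0,0,0.1,0,0,0,0,0,0,0,0,0,0,0,0]

```text
t: 32.82
eef_pos: [0.5866, 0.311, 0.0332]
eef_rot: [-2.198, -2.245, 0.0]
force: [-0.3, 0.4, -0.9]
grip_width: 0.0582
gripper_force: 64.4
```

Request:
step_arm:
  targets: [0,0,0.1,0,0,0,0,0,0,0,0,0,0,0,0]

```text
t: 33.07
eef_pos: [0.5868, 0.3111, 0.0329]
eef_rot: [-2.198, -2.245, -0.0]
force: [-2.9, -0.3, 5.3]
grip_width: 0.0584
gripper_force: 64.6
```

Request:
step_arm:
  targets: [0,0,0,0,1,0,0,0,0,1,0,0,0,0,1,0,0,0,0,1,0,0,0,0,1,0,0,0,0,1,0,0,-2,0,1,0,0,-4,0,1,0,0,-4,0,1,0,0,-4,0,1,0,0,-1,0,1]

```text
t: 33.98
eef_pos: [0.5902, 0.3125, 0.1915]
eef_rot: [2.194, 2.241, 0.019]
force: [1.2, -0.1, 1.7]
grip_width: 0.0851
gripper_force: 0.0
```

Request:
step_arm:
  targets: [-1.8,-0.6,0,0,1,-3.7,-1.27,0,0,1,-3.7,-1.27,0,0,1,-3.7,-1.27,0,0,1,-3.7,-1.27,0,0,1,-3.7,-1.27,0,0,1,-3.7,-1.27,0,0,1,-3.7,-1.27,0,0,1,-3.7,-1.27,0,0,1,-3.7,-1.27,0,0,1,-3.7,-1.27,0,0,1,-3.7,-1.27,0,0,1]

```text
t: 34.98
eef_pos: [0.4491, -0.1185, 0.1825]
eef_rot: [2.197, 2.244, 0.001]
force: [0.8, -1.0, 0.3]
grip_width: 0.0854
gripper_force: 0.0
```

Request:
step_arm:
  targets: [-2.5,-0.9,0,0,1,-1.7,-0.6,0,0,1,0,0,0,0.1,1,0,0,0,0.1,1,0,0,0,0.1,1,0,0,0,0,1,0,0,0,0,1]

```text
t: 35.57
eef_pos: [0.4358, -0.1593, 0.1823]
eef_rot: [2.506, 1.894, 0.0]
force: [0.8, 0.4, -1.4]
grip_width: 0.0851
gripper_force: 0.0
```

```bash
python3 - <<'E'
from h import *
p=eyes.camera("wrist"); q=eyes.camera("scene"); cv2.imwrite("pics/wrist8.png",p["frame"][:,:,::-1]); cv2.imwrite("pics/scene8.png",cv2.resize(q["frame"][100:320,80:480,::-1],None,fx=2,fy=2,interpolation=3))
for c in (p,q):
 for d in nets.masks_of(c,"brush_center")[:1]: print("brush",d["position"],d["conf"],fit("brush_center",[(c,d["pixels"])],[.4365,-.159,-.28]))
go(.4365,-.159,.013,74)
E
```

```text
brush [283.7, 191.3] 0.94 (array([ 0.43663326, -0.15903545, -0.28580084]), np.float64(0.04865893328423254))
brush [212.6, 182.6] 0.58 (array([ 0.44243462, -0.15994945, -0.31317448]), np.float64(0.16110365649111036))
t 35.77 tcp [ 0.4358 -0.1591  0.1823] psi 74.1 tilt [0. 0.] F [-0.27 -0.92 -1.19] w 0.0854 gf 0.0 q [-0.51 -0.31  2.03  0.    1.43 -0.23]
shift cm [ 0.03  0.06 16.93] turn 0.002
```

View pics/wrist8.png

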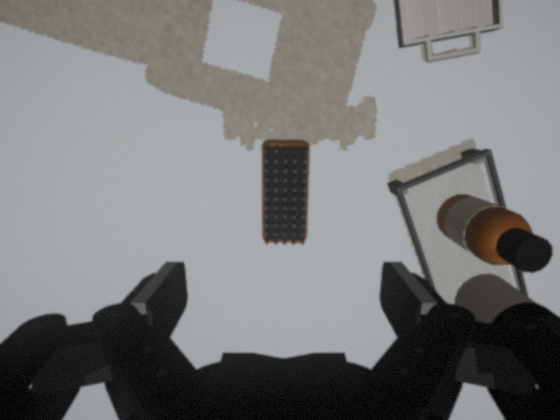

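View pics/scene8.png

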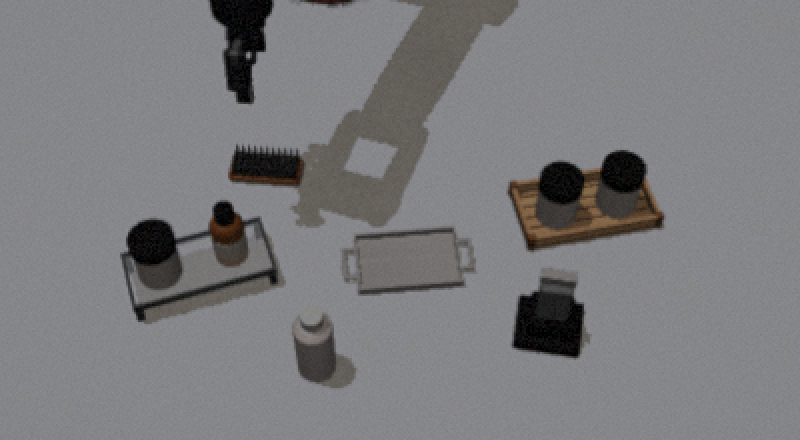

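The brush is centred between the fingers at (285,192) and all four vessels stand in place. I'll grip the pin block from its sides.

Request:
step_arm:
  targets: [0.05,0.05,2,0,1,0,0,3.5,0,1,0,0,3.5,0,1,0,0,3.5,0,1,0,0,2.2,0,1,0,0,1.2,0,1,0,0,0.5,0,1,0,0,0.2,0,1,0,0,0,0,1,0,0,0,0,0.55,0,0,0,0,0.4,0,0,0,0,0.3]

```text
t: 36.77
eef_pos: [0.4373, -0.1594, 0.0176]
eef_rot: [2.507, 1.89, 0.002]
force: [0.4, 0.1, 0.1]
grip_width: 0.0514
gripper_force: 0.0
```

Request:
step_arm:
  targets: [0,0,0,0,0,0,0,0,0,0,0,0,0,0,0,0,0,0,0,0,0,0,0,0,0]

```text
t: 37.18
eef_pos: [0.4374, -0.1595, 0.0175]
eef_rot: [2.507, 1.89, 0.001]
force: [-0.7, 0.2, 6.1]
grip_width: 0.0387
gripper_force: 63.1
```

Request:
step_arm:
  targets: [0,0,-1,0,0,0,0,-3,0,0,0,0,-4,0,0,0,0,-4,0,0,0,0,-3,-0.06,0,0,0,0,-0.062,0,0,0,0,-0.062,0,0,0,0,0,0,0,0,0,0,0]

```text
t: 37.93
eef_pos: [0.4358, -0.1586, 0.1659]
eef_rot: [-2.325, -2.111, 0.001]
force: [-0.5, 0.4, -1.1]
grip_width: 0.0383
gripper_force: 62.5
```

```bash
python3 - <<'E'
from h import *
p=eyes.camera("side")
for d in nets.masks_of(p,"brush_center")[:1]: print(d["position"],d["conf"])
go(.627,.0095,.16,84.6)
E
```

```text
[353.4, 123.7] 0.93
t 38.03 tcp [ 0.4358 -0.1586  0.1654] psi 84.49 tilt [-0.09  0.05] F [-0.55  0.12 -1.23] w 0.0385 gf 62.5 q [-0.51 -0.3   2.05  0.    1.4  -0.41]
shift cm [18.56 17.42  0.53] turn -0.002
```

Request:
step_arm:
  targets: [1.5,1.4,0,0,0,2.6,2.45,0,0,0,2.6,2.45,0,0,0,2.6,2.45,0,0,0,2.6,2.45,0,0,0,2.6,2.45,0,0,0,2.6,2.45,0,0,0,1.4,1.3,0,0,0,0,0,0,0,0,0,0,0,0,0,0,0,0,0,0]

```text
t: 38.95
eef_pos: [0.6263, 0.0085, 0.1653]
eef_rot: [-2.324, -2.112, 0.003]
force: [-0.7, -0.8, -1.3]
grip_width: 0.0386
gripper_force: 62.3
```

```bash
python3 - <<'E'
from h import *
go(.627,.0095,.022,84.6)
p=eyes.camera("wrist"); cv2.imwrite("pics/wrist9.png",p["frame"][:,:,::-1])
R=cv2.Rodrigues(np.array([0,0,-.094]))[0]
print(proj(p,np.array([[-.045,.069,.013],[.045,.069,.013]])@R.T+[.627,.0095,0]))
print([d["position"] for d in nets.masks_of(p,"brush_center")[:1]],[d["position"] for d in nets.masks_of(p,"brush_tray_floor")[:1]])
E
```

```text
t 38.95 tcp [0.6263 0.0085 0.1653] psi 84.53 tilt [-0.12 -0.01] F [-0.67 -0.76 -1.26] w 0.0386 gf 62.3 q [-0.11  0.1   1.67 -0.    1.37 -0.01]
shift cm [ 0.11  0.09 14.33] turn -0.001
[[234.52031008 119.91769095]
 [336.63685738 119.90937251]]
[[282.0, 246.0]] [[283.4, 137.4]]
```

View pics/wrist9.png

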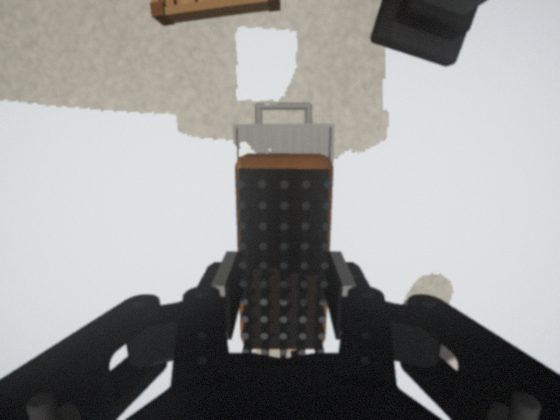

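The brush is held flat, aligned with the tray, whose far edge spans (234..333,125). That is 2–5 px from prediction, well within the margin. Lowering it.

Request:
step_arm:
  targets: [-0.15,0,2,0,0,0,0,3.5,0,0,0,0,3.5,0,0,0,0,2.8,0,0,0,0,1.2,0,0,0,0,0.6,0,0,0,0,0.3,0,0,0,0,0.1,0,0,0,0,0,0,0,0,0,0,0,0,0,0,0,0,0]

```text
t: 40.02
eef_pos: [0.6283, 0.0072, 0.0281]
eef_rot: [2.323, 2.112, 0.003]
force: [-0.3, 0.8, -1.6]
grip_width: 0.039
gripper_force: 62.4
```

Request:
step_arm:
  targets: [0,0,0.15,0,0,0,0,0.1,0,0,0,0,0,0,0,0,0,0,0,0]

```text
t: 40.35
eef_pos: [0.6269, 0.0073, 0.0237]
eef_rot: [-2.324, -2.113, 0.0]
force: [-0.2, -0.2, -0.2]
grip_width: 0.0388
gripper_force: 62.4
```

Request:
step_arm:
  targets: [0,0,0.1,0,0,0,0,0.1,0,0,0,0,0,0,0,0,0,0,0,0]

```text
t: 40.68
eef_pos: [0.6269, 0.0073, 0.0216]
eef_rot: [-2.324, -2.113, 0.0]
force: [0.1, 0.0, -1.4]
grip_width: 0.0389
gripper_force: 62.4
```

Request:
step_arm:
  targets: [0,0,0.1,0,0,0,0,0,0,0,0,0,0,0,0]

```text
t: 40.93
eef_pos: [0.627, 0.0073, 0.0207]
eef_rot: [-2.324, -2.113, 0.0]
force: [0.5, -0.2, -1.5]
grip_width: 0.0386
gripper_force: 62.4
```

Request:
step_arm:
  targets: [0,0,0.1,0,0,0,0,0,0,0,0,0,0,0,0]

```text
t: 41.18
eef_pos: [0.6272, 0.0073, 0.0206]
eef_rot: [2.324, 2.113, 0.0]
force: [-3.3, 0.5, 5.0]
grip_width: 0.0382
gripper_force: 63.0
```

Request:
step_arm:
  targets: [0,0,0,0,1,0,0,0,0,1,0,0,0,0,1,0,0,0,0,1,0,0,0,0,1,0,0,0,0,1,0,0,0,0,1,0,0,-1.5,0,1,0,0,-4,0,1,0,0,-4,0,1,0,0,-4,0,1,0,0,-4,0,1]

```text
t: 42.18
eef_pos: [0.6268, 0.0073, 0.198]
eef_rot: [2.324, 2.113, 0.001]
force: [0.9, -0.9, 0.2]
grip_width: 0.0853
gripper_force: 0.0
```

Request:
step_arm:
  targets: [0,-3.5,0,0,1,0,-3.5,0,0,1,0,-3.5,0,0,1,0,-3.5,0,0,1,0,-3.5,0,0,1,0,0,0,0,1,0,0,0,0,1]

```text
t: 42.77
eef_pos: [0.4516, 0.0241, 0.1957]
eef_rot: [2.323, 2.113, 0.002]
force: [-0.2, -0.5, 0.5]
grip_width: 0.0851
gripper_force: 0.0
```

```bash
python3 - <<'E'
from h import *
pose()
q=eyes.camera("scene"); s=eyes.camera("side")
a=cv2.resize(q["frame"][100:320,80:480],(560,308)); b=s["frame"][100:,:][:290]
cv2.imwrite("pics/final.png",np.vstack([a,b])[:,:,::-1])
for c in (q,s):
  for d in nets.masks_of(c,"brush_center")[:1]: print(fit("brush_center",[(c,d["pixels"])],[.627,.007,-.09],z0=.003))
E
```

```text
t 42.77 tcp [0.4516 0.0241 0.1957] psi 84.57 tilt [ 0.13 -0.01] F [-0.19 -0.5   0.49] w 0.0851 gf 0.0 q [-0.11 -0.36  2.04  0.    1.46 -0.02]
(array([ 0.63179034,  0.00975522, -0.12279531]), np.float64(0.16869979172865224))
(array([ 0.627148  ,  0.00792419, -0.07640053]), np.float64(0.1337419284228959))
```

View pics/final.png

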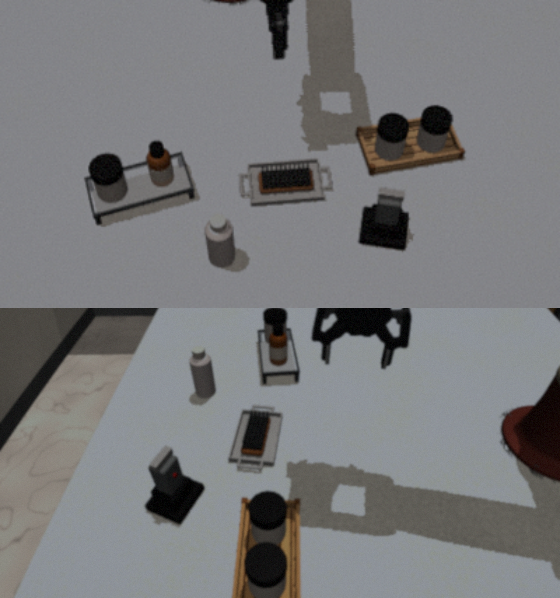

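Everything is where it should be: the jar and bottle on the stand (105,180 and 158,165), both empty jars upright in the crate, the brush flat and pins up in the tray (287,180), and the spray can and clipper unmoved.

```bash
python3 -c "
from rig import order; print(order.finish_job())"
```

```text
the job is handed in; nothing more can be done
None
```

The job is done and handed in at about 43 s: the full jar (`jar_b`, which weighed about 4 N when lifted) and the amber bottle stand on the glass stand, the two empty jars are upright in the crate, the brush lies pins up in the tray, and the spray can and clipper were left untouched.

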